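# Lock a sensor into its bench dock with the captive screw-knob

### The arm

A 6-joint arm with a two-finger parallel gripper is mounted at the origin on the work surface. World frame = base frame: x ahead of the robot, y to its left, z up, the work surface at z = 0. Lengths are in m, angles in rad, forces in N, time in s.
With the tool pointing down it reaches from about 0.25 to 0.775 m from the base axis. Payload 8.9 kg.
Tool frame: the origin (TCP) lies midway between the tips of the shut fingers; the grasp point (between the pads) lies 19 mm behind it; z points along the fingers, y is the direction in which the jaws open and shut (so a half turn about z gives the same grasp; the last joint's range is limited). The gripper opens to 85 mm and grips with 20 to 120 N. Pads are 22 mm wide; open, the fingers measure 114 mm over their backs; the gripper's body (76 mm by 85 mm) begins 54 mm behind the grasp point. The pads swing forward as they close: fully open they stand 13 mm farther back than shut.
Start: joints at [0.999, 0.291, -0.153, 1.127, 0, 1.431], TCP at [0.22, 0.477, 0.231] pointing down, gripper open.
Joint ranges: [-2.52, 2.52], [-0.91, 1.74], [-1.3, 1.37], [-1.96, 2.02], [-1.52, 1.47], [-3.14, 3.14]. Speed limits (rad/s): [2.22, 2.22, 2.79, 3.14, 3.14, 3.14].

### API

Orientations are given as a rotation vector (axis times angle).
In Python, from plant import arm, cams, close_job gives the robot as it stands.
- The arm moves only by the shell command python3 -m creep 'ROWS'. ROWS is JSON, a list of rows, each a list of 7 numbers: the turn, a rotation vector about the tool's x, y, z in degrees, then the shift along the tool's x, y, z in mm, then the gripper command: -1 is fully open, 1 is shut, values between are in proportion. A call has 1 to 5 rows; each row shifts and turns the pose as measured when the row begins, along the tool's axes as they then stand; what a row does not reach is not made up. A row lasts 1/12 s, in which the tool goes at most 41.7 mm and 7.16 degrees, less where a joint would pass 70% of its speed; a pose out of reach is approached as far as the arm can. A call with a gripper value outside its range is refused whole. The fingers move at their own pace and stop on an object; the grip force is fixed at half the most. Time passes only in rows, so rows that do not move let the fingers close. It gives the time, the measured TCP pose, the force and the opening at its end, in the units of the state.
- arm.state(): the state, without advancing time (a new reading comes with each control period).
- cams.camera(name): name is "side" or "top" or "wrist"; returns a dict with "color" (480x640x3 uint8, red, green, blue), "range_z" (480x640 float32, m along the optical axis (not along the pixel's ray), 0 where there is no reading), "fx", "fy", "cx", "cy" (pixels), "rvec" (rotation vector, rad) and "tvec" (3), from world to camera coordinates, as OpenCV has them. Camera axes: x right, y down, z forward; pixel columns grow to the right and rows downward; lengths in m; the calibration is good to about 2 mm. A picture is of the moment at which its call begins.
- close_job(): hands the job in, once; it reports no verdict.
The state is a dict: "t": time; "q": joint angles; "qvel": joint speeds; "effort": joint torques, N m; "tool_pos": TCP position; "eef_rot": TCP orientation; "ft_force": force on the tool from outside, world axes, zero at the start; "moment": the same for the moment, N m; "width": opening from 0.0 (shut) to 1.0 (fully open).
Only numpy, scipy, OpenCV 4.12 (cv2) and the standard library are available. Lean on these libraries where they do the work, as an engineer would, in place of code of your own. Each camera call takes 0.05 s, during which the arm holds its last target. There are 200 camera calls.

### The job

Slide the sensor's foot plate, hole end first, into the aluminium dock and under its bridge until it is fully home. Then fasten it with the dock's black captive screw-knob: push the knob down to start its thread and turn it clockwise until it stops. Leave the other things on the bench where they are.

Things in the scene. Friction and masses are not known exactly. Their poses are not given: they have to be found in the camera images.
- bracket: Loose sensor, 0.25 to 0.5 kg, on the bench: an aluminium foot plate 148 x 60 x 8 mm carrying a black upright head, 40 x 40 mm, from z = 8 to 68 mm. Origin: plate's underside, under the head's centre. x runs along the plate to its hole end (plate from x = -30 to +118 mm), y across it, z up. Grasp the head's side faces (+-20 mm in y). A lens stands 9 mm out of its rear (-x) face.
- head_grip (a point): Centre of the sensor head, 45 mm above the plate's underside; a good point to grasp, across y.
- plate_hole (a point): Centre of the 15 (along x) x 13 mm through hole in the foot plate, at the plate's upper face, 88 mm ahead of the head's centre and 30 mm behind the plate's front edge.
- dock: Fixed dock: two aluminium rails 14 mm high, 64 mm apart (2 mm play each side of the plate), from x = -42 to +33 mm; flared mouth, about 82 mm wide at x = -63; stop bar, face at x = +30; bridge over the channel (20 mm wide in x, z = 14 to 26 mm) carrying the knob. Channel floor level with the bench. Origin on the bench, on the knob's axis; x = the way the plate slides in.
- knob_axis (a point): Point on the bench on the knob's vertical axis (the dock's origin). When the plate is home, its front edge against the stop, its hole lies under the knob and the bracket's origin 88 mm before this point, both x axes parallel.
- dock_mouth (a point): Point on the bench, mid-channel, where the straight rails begin, 42 mm before the knob's axis.
- knob_top (a point): Centre of the knob's top face. The knob is a round black cylinder, 30 mm in diameter, 28 mm high; its top is 82 mm above the bench when up, about 72 mm when screwed home (its underside then about 18 mm above the bridge). An 8 mm screw shank hangs from it through the bridge.
- screw_tip (a point): Lower end of the screw shank, 70 mm below the knob's top: 12 mm above the bench when up (clear of the plate), 6 mm when just caught, 2.5 mm when home. It goes into the plate's hole; if the hole is not under it, it meets the plate and the knob cannot be pushed far enough.
- knob_push (a joint): Spring travel of the knob, m: 0 up, 0.008 pushed fully down (it stops there). The spring resists with 4 to 9 N. The knob cannot be turned more than about 0.15 rad until pushed down 6 mm or more. Once turned 0.4 rad while down, it is caught and stays down (0.006) when let go; let go earlier, it may spring up.
- knob_turn (a joint): Turn of the knob, rad: 0 at the start, growing clockwise seen from above, end stop at 2.3. Turning is light (about 0.04 N m) and draws the knob down another 1.5 mm per rad (3.5 mm in all). Once caught, it stays where it is left, so it can be regrasped.
- cap_a: Black upright cylinder cap, 42 mm in diameter, 34 mm high; bystander. Origin at its underside.
- cap_b: A second cap just like it; bystander.
- driver: Screwdriver lying on the bench; bystander.
- tray: Open grey tray 90 x 120 x 30 mm with small bolts; bystander. Origin at its underside.
Not all that is in view belongs to the job. What is shaped like the bracket but brown is not meant.

How it is judged:
On the way, in this order (a step that is already met when the one before it is completed fails the run):
1. the foot plate lies fully home in the dock, its hole under the knob's screw (horizontal distance between plate_hole and knob_axis below 0.004 m and height (world z) of bracket below 0.004 m and angle between bracket's own z axis and vertical below 0.05 rad and angle between the x axis of bracket and the x axis of dock, either way round below 0.1 rad and x of bracket in the frame of dock below -0.08 m), for 0.2 s.
2. the knob has been pushed down and turned so that its thread has caught in the plate's hole (all of step 1 and value of joint knob_push above 0.005 m and value of joint knob_turn above 0.4 rad), for 0.1 s.
At the end, for the whole second after the job is handed in: The foot plate lies flat in the dock with its hole within 4 mm of the knob's axis, squared to the dock within 0.1 rad and at rest; the knob is down and caught, turned at least 1.95 rad of its 2.3 rad (all but the last slack before its stop) (all of step 1 and value of joint knob_push above 0.005 m and value of joint knob_turn above 1.95 rad and linear speed of bracket below 0.01 m/s); the robot touches nothing.
It fails at once if another thing on the bench (cap, screwdriver or tray) is moved more than 30 mm (distance of any of cap_a, cap_b, driver, tray from where it was at the start of the episode above 0.03 m).
It also fails if it takes over 64 s, if anything falls off the work surface, if the arm or the gripper's body presses on something with over 40 N, if the wrist force passes 120 N, or if a joint passes its speed limit or range.

## Working session

There is one attempt and no reset: what is moved stays moved. The work goes in short steps, Python scripts to look and compute and a shell command to move; the robot and the scene stay as the last step left them, time stands still between calls to the robot, and variables do not carry over. Pictures are saved under pics/ and viewed, about 8 in all and at most 12, crops included, and the job is handed in when it is done.

```bash
ls; mkdir -p pics
cat > h.py <<'E'
import numpy as np, cv2
from plant import arm, cams
def shot(n):
    return cams.camera(n)
def cloud(c):
    R,_=cv2.Rodrigues(np.array(c["rvec"],float)); t=np.array(c["tvec"],float).ravel()
    z=c["range_z"]; v,u=np.indices(z.shape)
    P=np.stack([(u-c["cx"])/c["fx"]*z,(v-c["cy"])/c["fy"]*z,z],-1)
    return (P-t)@R
def save(c,f): cv2.imwrite(f,c["color"][...,::-1])
E
python3 - <<'E'
from h import *
import pickle
d={}
for n in("top","side"):
    c=shot(n); d[n]=c; save(c,f"pics/{n}1.png")
    print(n,c["fx"],c["cx"],c["cy"],c["rvec"],c["tvec"])
pickle.dump(d,open("d1.pkl","wb"))
print(arm.state())
E
```

```text
pics
top 490.1451746444921 322.65412273236666 241.5982551326925 [ 2.12412844 -2.12933238  0.16978954] [0.05852109 0.57727406 1.22504995]
side 544.7505222505977 315.7897707720298 240.49164587412724 [ 2.36899421 -0.34736488  0.15965988] [-0.52453412  0.18016397  1.24589294]
{'t': 0.1, 'q': array([ 9.98708462e-01,  2.91221441e-01, -1.54031444e-01,  1.12670304e+00,
        2.84116767e-05,  1.43148992e+00]), 'qvel': array([-0.00041746, -0.00029673,  0.00281039, -0.00099947,  0.00024198,
        0.00066269]), 'effort': array([ 1.10340989e-03, -5.37978566e+01,  3.31919432e+01,  9.38534708e-03,
       -2.99996500e-04,  5.39374139e-05]), 'tool_pos': array([0.21996541, 0.47627535, 0.23079828]), 'eef_rot': array([-6.74426074e-01, -3.06790589e+00,  1.69170426e-03]), 'ft_force': array([-0.52379974,  1.05011961,  0.21034861]), 'moment': array([ 0.02721627, -0.03171319,  0.02122065]), 'width': 0.9996469065360181}
```

View pics/top1.png

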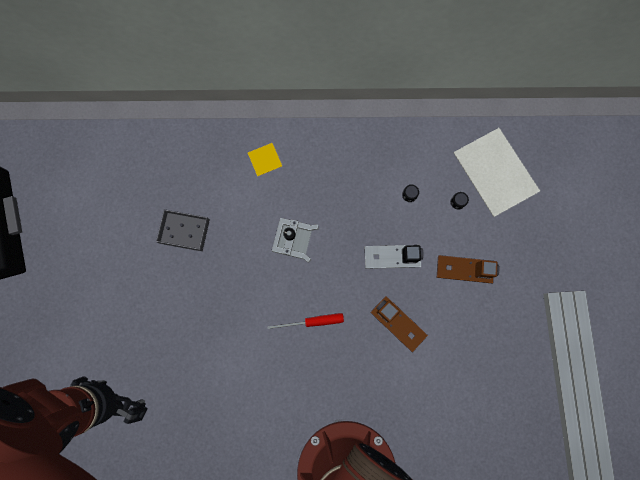

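View pics/side1.png

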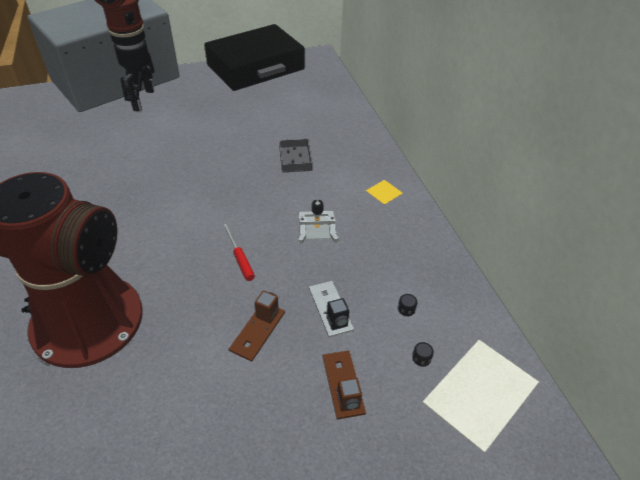

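Top view: the bracket is at (393,257), its head at (412,254) and hole at (376,257). The dock knob is at (289,234) with its mouth facing right, toward the bracket. The caps are at (411,192) and (459,200), and the screwdriver at (310,322).

```bash
cat >> h.py <<'E'
def ray(c,uv,h):
    R,_=cv2.Rodrigues(np.array(c["rvec"],float)); t=np.array(c["tvec"],float).ravel()
    uv=np.atleast_2d(uv).astype(float)
    d=np.c_[(uv[:,0]-c["cx"])/c["fx"],(uv[:,1]-c["cy"])/c["fy"],np.ones(len(uv))]@R
    o=-R.T@t
    return o+d*((h-o[2])/d[:,2])[:,None]
E
python3 - <<'E'
from h import *
import pickle
d=pickle.load(open("d1.pkl","rb")); c=d["top"]; P=cloud(c)
g=c["color"].min(-1).astype(int); sat=c["color"].max(-1)-g
def roi(m,a,b,e,f): 
    o=np.zeros_like(m);o[e:f,a:b]=m[e:f,a:b];return o
print("bench z",np.median(P[300:380,150:250,2]))
m=roi((g>150),355,430,235,280)
u=np.argwhere(m)[:,::-1]; r=cv2.minAreaRect(u.astype(np.float32)); print("plate",len(u),r)
b=cv2.boxPoints(r); print(ray(c,b,0.008).round(4))
for n,a in(("bracket",(355,435,235,280)),("dock",(265,330,210,270))):
    h=roi((P[...,2]>0.055)&(P[...,2]<.12),*a); Q=P[h]; print(n,h.sum(),np.median(Q,0),Q.min(0),Q.max(0), np.argwhere(h)[:,::-1].mean(0))
# hole
h=roi((g<140),370,384,250,264); u=np.argwhere(h)[:,::-1];print("hole",len(u),ray(c,u.mean(0),.008))
im=c["color"][200:290,260:440,::-1]; cv2.imwrite("pics/crop.png",cv2.resize(im,None,fx=4.4,fy=4.4,interpolation=cv2.INTER_CUBIC))
E
```

```text
bench z -1.4721951038510222e-05
plate 29 ((392.3962097167969, 256.0553894042969), (21.4925594329834, 54.875732421875), 88.49256896972656)
[[ 0.5722 -0.0551  0.008 ]
 [ 0.5756 -0.2019  0.008 ]
 [ 0.5177 -0.2014  0.008 ]
 [ 0.5143 -0.0556  0.008 ]]
bracket 275 [ 0.54626111 -0.17290695  0.06775669] [ 0.52574169 -0.1990543   0.05512227] [ 0.56562042 -0.15136417  0.07434699] [412.72727273 252.49818182]
dock 129 [0.59381138 0.14253832 0.08115998] [0.58033353 0.12848588 0.05769838] [0.61060316 0.15842095 0.08640874] [288.84496124 233.47286822]
hole 40 [[ 0.54342884 -0.08492236  0.008     ]]
```

View pics/crop.png

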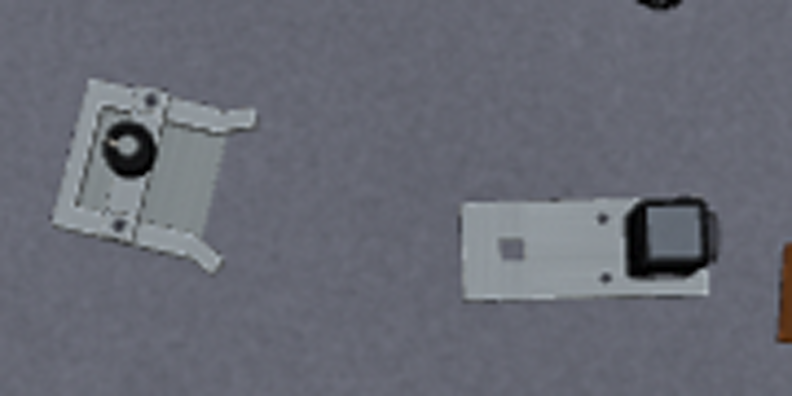

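```bash
python3 -m creep '[[0,0,7.1,0,0,0,-1],[0,0,7.1,0,0,0,-1],[0,0,7.1,0,0,0,-1],[0,0,7.1,0,0,0,-1],[0,0,7.1,0,0,0,-1]]'; python3 -m creep '[[0,0,7.1,0,0,0,-1],[0,0,7.1,0,0,0,-1],[0,0,7.1,0,0,0,-1],[0,0,7.1,0,0,0,-1]]'; python3 -m creep '[[0,0,0,-28,27,0,-1],[0,0,0,-28,27,0,-1],[0,0,0,-28,27,0,-1],[0,0,0,-28,27,0,-1],[0,0,0,-28,27,0,-1]]'; python3 -m creep '[[0,0,0,-28,27,0,-1],[0,0,0,-28,27,0,-1],[0,0,0,-28,27,0,-1],[0,0,0,-28,27,0,-1],[0,0,0,0,0,0,-1]]'
cat >> h.py <<'E'
from scipy.spatial.transform import Rotation as Ro
def pose():
    s=arm.state(); R=Ro.from_rotvec(s["eef_rot"]).as_matrix()
    print("t",round(s["t"],2),"tcp",s["tool_pos"].round(4),"yawy",np.degrees(np.arctan2(R[1,1],R[0,1])).round(2),"z",R[:,2].round(4),"F",s["ft_force"].round(1),"M",s["moment"].round(2),"w",round(s["width"],3),"q",s["q"].round(2))
    return s["tool_pos"],R
def delta(p):  # world target -> tool mm
    t,R=pose(); d=1000*R.T@(np.array(p)-t); print("tool mm",d.round(1)); return d
E
python3 - <<'E'
from h import *
import pickle
pose(); c=shot("wrist"); pickle.dump(c,open("w1.pkl","wb")); save(c,"pics/w1.png")
R,_=cv2.Rodrigues(c["rvec"]); print("cam",-R.T@np.array(c["tvec"]).ravel(),R[2])
E
```

```text
t: 0.52
tool_pos: [0.2192, 0.4751, 0.229]
eef_rot: [-1.588, -2.711, 0.008]
ft_force: [0.0, 0.3, 0.1]
width: 0.999
t: 0.85
tool_pos: [0.2186, 0.4742, 0.2275]
eef_rot: [2.208, 2.232, -0.013]
ft_force: [-0.2, 0.2, 0.4]
width: 1.005
t: 1.27
tool_pos: [0.3526, 0.3341, 0.2258]
eef_rot: [-2.211, -2.231, 0.016]
ft_force: [0.4, 0.9, -0.1]
width: 0.998
t: 1.68
tool_pos: [0.4691, 0.2118, 0.2247]
eef_rot: [2.215, 2.226, -0.018]
ft_force: [-1.0, -1.1, -0.2]
width: 0.998
t 1.68 tcp [0.4691 0.2118 0.2247] yawy 0.28 z [-0.0073 -0.0087 -0.9999] F [-1.  -1.1 -0.2] M [-0.01 -0.05  0.01] w 0.998 q [ 0.29  0.28 -0.18  1.12 -0.01  1.85]
cam [0.46923025 0.28031022 0.3661518 ] [-0.00548621 -0.27150817 -0.9624205 ]
```

View pics/w1.png

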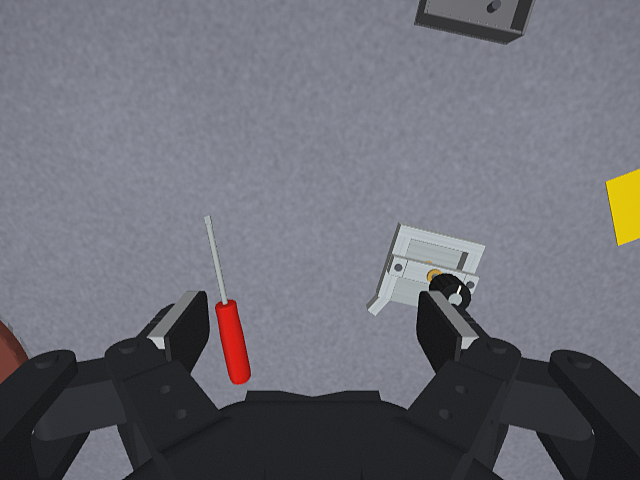

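Wrist view: the dock is at (430,265), with the knob at (450,293) hidden behind a finger. The tray is at the top, and the screwdriver is clear. I'll move on and look straight at the dock.

```bash
python3 -m creep '[[0,0,-1,-28,32,0,-1],[0,0,0,-28,32,0,-1],[0,0,0,-28,32,0,-1],[0,0,0,-28,32,0,-1],[0,0,0,0,0,0,-1]]'
python3 - <<'E'
from h import *
import pickle
pose(); c=shot("wrist"); pickle.dump(c,open("w2.pkl","wb")); save(c,"pics/w2.png")
P=cloud(c); z=P[...,2]
m=(z>.011)&(z<.017); m[260:]=0
Q=P[m]; print(m.sum(), np.median(z[100:200,100:200]))
r=cv2.minAreaRect(Q[:,:2].astype(np.float32)); print("rails rect",r, cv2.boxPoints(r).round(4))
k=(z>.07)&(z<.095); k[300:]=0; K=P[k]; print("knob",k.sum(),cv2.minEnclosingCircle(K[:,:2].astype(np.float32)),np.median(K,0))
b=(z>.022)&(z<.03)&(np.indices(z.shape)[0]<300); print("bridge",b.sum(),cv2.minAreaRect(P[b][:,:2].astype(np.float32)))
E
```

```text
t: 2.15
tool_pos: [0.5942, 0.1066, 0.2225]
eef_rot: [-2.186, -2.25, 0.022]
ft_force: [-1.6, -0.4, -0.5]
width: 0.998
t 2.15 tcp [0.5942 0.1066 0.2225] yawy 1.66 z [-0.0131 -0.0067 -0.9999] F [-1.6 -0.4 -0.5] M [ 0.04  0.08 -0.01] w 0.998 q [ 0.06  0.46  0.07  1.2  -0.01  1.6 ]
4284 -0.0005357817980339895
rails rect ((0.4987754821777344, 0.12010407447814941), (0.15608017146587372, 0.2959383428096771), 87.6894302368164) [[0.3478 0.0481]
 [0.6435 0.0362]
 [0.6498 0.1921]
 [0.3541 0.204 ]]
knob 1101 ((0.5943405628204346, 0.1443227380514145), 0.015398405492305756) [0.59439719 0.14487615 0.08154557]
bridge 2726 ((0.4922983646392822, 0.10966132581233978), (0.29811012744903564, 0.09692057967185974), 25.130617141723633)
```

View pics/w2.png

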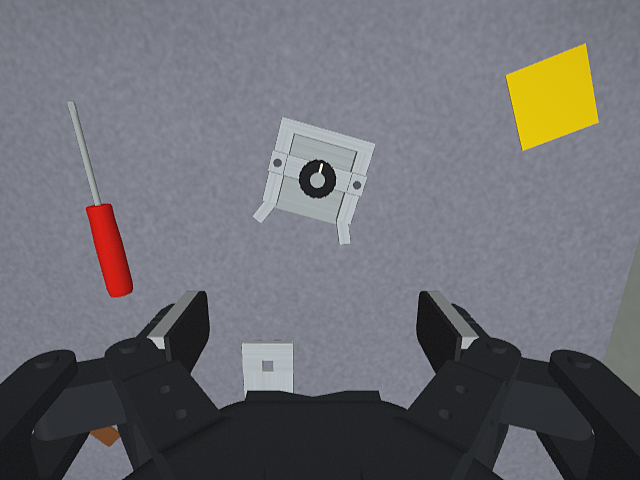

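The dock is now clear: stop bar corners at (283,118) and (375,144), knob at (318,179). The plate's hole shows at (268,366).

Run:
```python
from h import *
import pickle
c=pickle.load(open("w2.pkl","rb"))
P=cloud(c); z=P[...,2]; v,u=np.indices(z.shape); R0=(u>245)&(u<385)&(v>105)&(v<250)
m=(z>.011)&(z<.017)&R0; Q=P[m][:,:2].astype(np.float32)
r=cv2.minAreaRect(Q); print("rails",r)
b=(z>.0225)&(z<.0285)&R0; r=cv2.minAreaRect(P[b][:,:2].astype(np.float32)); print("bridge",r)
kn=np.array([.5943,.1446])
for yaw in (73,74,75,76,77):
    a=np.radians(yaw); X=np.array([np.cos(a),np.sin(a)]);Y=np.array([-X[1],X[0]])
    L=(Q-kn)@np.c_[X,Y]
    # straight inner/outer sides
    s=(L[:,0]>-.03)&(L[:,0]<.03)
    def edge(q,f):
        bins=np.linspace(-.028,.028,8); i=np.digitize(L[s,0],bins)
        e=[(L[s][i==k,0].mean(),f(L[s][i==k,1])) for k in range(1,8) if (i==k).sum()>5]
        return np.polyfit(*np.array(e).T,1)
    print(yaw,"left",edge(0,np.max),"right",edge(0,np.min),"xmax",L[:,0].max(),"y",L[s,1].min(),L[s,1].max())
hole=(z<.006)&(u>258)&(u<278)&(v>358)&(v<375); print("hole",P[hole].mean(0), ray(c,np.c_[u[hole],v[hole]].mean(0),.008),hole.sum())
```

```text
rails ((0.5917785167694092, 0.13292083144187927), (0.10734913498163223, 0.10432127118110657), 76.4223403930664)
bridge ((0.5944278240203857, 0.14417487382888794), (0.020069977268576622, 0.09392322599887848), 76.20064544677734)
73 left [0.49741278 0.03366263] right [ 0.05369241 -0.04709569] xmax 0.04401604685929887 y -0.048493543911167745 0.04817938962735282
74 left [0.49081304 0.03361458] right [ 0.03670297 -0.04708571] xmax 0.04326759922810804 y -0.04799807877794634 0.04774837433851139
75 left [0.49200553 0.03352412] right [ 0.01777147 -0.04702734] xmax 0.04250597186704969 y -0.047598591109300745 0.047302814432297544
76 left [0.04521231 0.04558799] right [-0.00762064 -0.04675436] xmax 0.041731396775196036 y -0.047237256249209776 0.04687213639194666
77 left [-0.00993915  0.04662127] right [-0.48503665 -0.03404184] xmax 0.042140958905384635 y -0.0475011923157292 0.04698106776070776
hole [ 0.5418413  -0.08845936  0.00102565] [[ 0.54283375 -0.08340562  0.008     ]] 105
```

```bash
cat >> h.py <<'E'
def go(p,yawy):
    t,R=pose(); a=np.radians(yawy); y=np.array([np.cos(a),np.sin(a),0]); z=np.array([0,0,-1.]); T=np.c_[np.cross(y,z),y,z]
    print("turn deg",np.degrees(Ro.from_matrix(R.T@T).as_rotvec()).round(2),"shift mm",(1000*R.T@(np.array(p)-t)).round(1))
E
python3 -m creep '[[-0.7,0.4,0.4,-36,-7,0,-1],[0,0,0,-36,-7,0,-1],[0,0,0,-36,-7,0,-1],[0,0,0,-36,-7,0,-1],[0,0,0,-36,-7,0,-1]]' >/dev/null
python3 -m creep '[[0,0,0,-36,-7,0,-1],[0,0,0,-36,-7,0,-1],[0,0,0,-20,0,0,-1],[0,0,0,0,0,0,-1]]'
python3 - <<'E'
from h import *
go([.5452,-.172,.11],1.3)
E
```

```text
t: 2.95
tool_pos: [0.5423, -0.1593, 0.2192]
eef_rot: [-2.169, -2.255, 0.002]
ft_force: [0.3, 0.3, 0.3]
width: 1.005
t 2.95 tcp [ 0.5423 -0.1593  0.2192] yawy 2.24 z [-0.0105  0.0079 -0.9999] F [0.3 0.3 0.3] M [-0.02  0.03 -0.02] w 1.005 q [-0.42  0.38 -0.05  1.15  0.    1.11]
turn deg [-0.59 -0.47  0.94] shift mm [-13.7   3.5 109.1]
```

```bash
python3 -m creep '[[-0.6,-0.5,1,-7,2,37,-1],[0,0,0,-7,2,37,-1],[0,0,0,0,0,37,-1],[0,0,0,0,0,0,-1]]' >/dev/null
python3 - <<'E'
from h import *
go([.5452,-.172,.026],1.3)
E
```

```text
t 3.28 tcp [ 0.5469 -0.1682  0.1077] yawy 1.31 z [ 5.4e-03 -6.0e-04 -1.0e+00] F [-1.8  0.6 -0.7] M [0.05 0.12 0.02] w 0.996 q [-0.43  0.47 -0.23  0.87  0.    1.12]
turn deg [0.31 0.04 0.01] shift mm [-3.7 -2.3 81.6]
```

```bash
python3 -m creep '[[0.3,0,0,-4,-2,30,-1],[0,0,0,0,0,30,-1],[0,0,0,0,0,18,-1],[0,0,0,0,0,4,-1],[0,0,0,0,0,0,-1]]'
python3 - <<'E'
from h import *
go([.5452,-.172,.026],1.3)
E
```

```text
t: 3.7
tool_pos: [0.5466, -0.1642, 0.029]
eef_rot: [-2.187, -2.255, -0.002]
ft_force: [0.7, 0.3, 0.0]
width: 0.999
t 3.7 tcp [ 0.5466 -0.1642  0.029 ] yawy 1.76 z [ 7.0e-04  1.1e-03 -1.0e+00] F [0.7 0.3 0. ] M [0.01 0.04 0.02] w 0.999 q [-0.42  0.56 -0.31  0.7   0.    1.12]
turn deg [ 0.04 -0.06  0.46] shift mm [-7.7 -1.7  3. ]
```

```bash
python3 -m creep '[[0,0,-0.4,-9,-1,3,-1],[0,0,0,0,0,0,-1],[0,0,0,0,0,0,1],[0,0,0,0,0,0,1],[0,0,0,0,0,0,1]]'
python3 -m creep '[[0,0,0,0,0,0,1],[0,0,0,0,0,0,1],[0,0,0,0,0,0,1],[0,0,0,0,0,0,1],[0,0,0,0,0,0,1]]'
python3 -m creep '[[0,0,0,0,0,0,1],[0,0,0,0,0,0,1],[0,0,0,0,0,0,1]]'
python3 - <<'E'
from h import *
go([.5452,-.172,.026],1.3)
E
```

```text
t: 4.12
tool_pos: [0.5499, -0.174, 0.033]
eef_rot: [2.171, 2.261, 0.007]
ft_force: [-0.5, 0.8, -0.4]
width: 0.607
t: 4.53
tool_pos: [0.5497, -0.1742, 0.0339]
eef_rot: [2.171, 2.26, 0.006]
ft_force: [-0.0, -0.4, 1.6]
width: 0.459
t: 4.78
tool_pos: [0.5497, -0.1742, 0.0339]
eef_rot: [2.171, 2.26, 0.006]
ft_force: [0.2, -0.4, -0.5]
width: 0.465
t 4.78 tcp [ 0.5497 -0.1742  0.0339] yawy 2.3 z [ 0.0082 -0.0023 -1.    ] F [ 0.2 -0.4 -0.5] M [-0.04  0.2  -0.04] w 0.465 q [-0.43  0.56 -0.3   0.7   0.    1.1 ]
turn deg [0.46 0.15 1.  ] shift mm [ 2.4 -4.5  7.9]
```

```bash
python3 -m creep '[[0.4,0,0,0,0,-10,1],[0,0,0,0,0,-10,1],[0,0,5.5,0,0,0,1],[0,0,5.5,20,0,0,1],[0,0,5.5,20,0,0,1]]'
python3 -m creep '[[0,0,0,20,0,0,1],[0,0,0,20,0,0,1],[0,0,0,20,0,0,1],[0,0,0,10,0,0,1],[0,0,0,0,0,0,1]]'
python3 - <<'E'
from h import *
import pickle
go([.5484,-.0429,.034],-13.8)
c=shot("wrist"); pickle.dump(c,open("w3.pkl","wb")); save(c,"pics/w3.png")
E
```

```text
t: 5.2
tool_pos: [0.5529, -0.1364, 0.0543]
eef_rot: [2.488, 1.914, -0.003]
ft_force: [-0.3, 0.8, -4.0]
width: 0.464
t: 5.62
tool_pos: [0.5714, -0.0631, 0.0549]
eef_rot: [2.495, 1.907, -0.002]
ft_force: [-0.9, 0.2, -3.5]
width: 0.46
t 5.62 tcp [ 0.5714 -0.0631  0.0549] yawy -15.22 z [-2.0e-04 -1.4e-03 -1.0e+00] F [-0.9  0.2 -3.5] M [-0.06  0.08  0.06] w 0.46 q [-0.24  0.54 -0.27  0.76 -0.    1.6 ]
turn deg [ 0.01  0.08 -1.42] shift mm [ 13.5 -27.5  20.9]
```

View pics/w3.png

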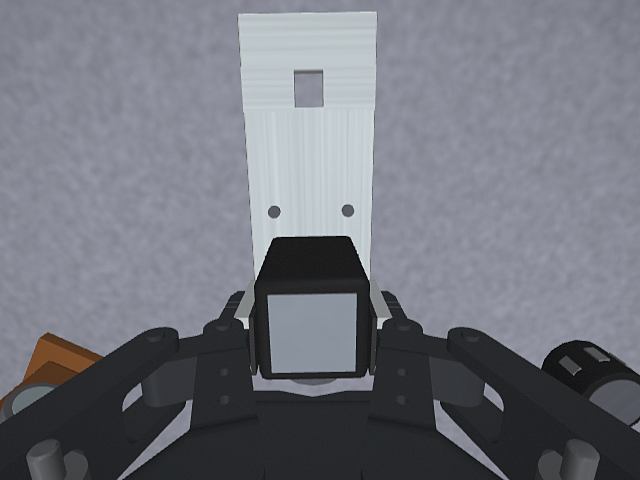

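The bracket is held square in the jaws, with the hole at (309,88) and the plate edges nearly vertical. Next I'll compute the plate's pose relative to the tool.

```bash
cat >> h.py <<'E'
def plate(c,t,R):
    P=cloud(c); z=P[...,2]; v,u=np.indices(z.shape); T=(P-t)@R  # tool frame
    g=c["color"].min(-1)
    m=(g>150)&(v<235)&(np.abs(T[...,1])<.045); 
    h=np.median(z[m]); cn,_=cv2.findContours(m.astype(np.uint8),cv2.RETR_CCOMP,cv2.CHAIN_APPROX_NONE)
    cn=sorted(cn,key=cv2.contourArea); o=cn[-1]
    A=np.c_[T[m],np.ones(m.sum())][:,[0,1,3]]; pl=np.linalg.lstsq(A,T[m][:,2],rcond=None)[0]
    print("plate top world z",h,"slopes tool x,y",pl[:2].round(4))
    for k in cn[-2:-3:-1]:
        M=cv2.moments(k); w=ray(c,[M["m10"]/M["m00"],M["m01"]/M["m00"]],h)[0]; print("hole area",M["m00"],"world",w.round(4),"tool",((w-t)@R).round(4))
    L=(ray(c,o[:,0],h)-t)@R
    xs=np.linspace(.06,.112,14); 
    for f,n in((np.max,"+y"),(np.min,"-y")):
        e=[(x,f(L[np.abs(L[:,0]-x)<.002,1])) for x in xs if (np.abs(L[:,0]-x)<.002).any()]
        k=np.polyfit(*np.array(e).T,1); print("edge",n,"slope deg",np.degrees(np.arctan(k[0])).round(2),"y at .09",np.polyval(k,.09).round(4))
    print("front x",L[:,0].max().round(4))
E
python3 - <<'E'
from h import *
import pickle
t,R=pose(); plate(pickle.load(open("w3.pkl","rb")),t,R)
E
```

```text
t 5.67 tcp [ 0.5713 -0.0639  0.0549] yawy -15.24 z [-2.0e-04 -1.9e-03 -1.0e+00] F [-0.3  0.2 -3.2] M [-0.05 -0.01  0.02] w 0.46 q [-0.24  0.54 -0.27  0.76 -0.    1.6 ]
plate top world z 0.028532013491730387 slopes tool x,y [0.0128 0.0022]
hole area 1138.5 world [0.5927 0.0253 0.0285] tool [ 0.0918 -0.0027  0.0262]
edge +y slope deg -0.79 y at .09 0.027
edge -y slope deg -1.07 y at .09 -0.0325
front x 0.1221
```

```bash
python3 -m creep '[[0,0.6,-0.5,0,-14,0,1],[0,0,0,0,-14,0,1],[0,0,0,0,0,9,1],[0,0,0,0,0,8,1],[0,0,0,0,0,0,1]]'
python3 - <<'E'
from h import *
import pickle
c=shot("wrist"); t,R=pose(); pickle.dump(c,open("w4.pkl","wb")); save(c,"pics/w4.png"); plate(c,t,R)
E
```

```text
t: 6.08
tool_pos: [0.5438, -0.0603, 0.0372]
eef_rot: [-2.487, -1.915, -0.011]
ft_force: [-0.6, 0.8, -4.6]
width: 0.465
t 6.13 tcp [ 0.5443 -0.0604  0.0377] yawy -14.82 z [ 0.0046  0.006  -1.    ] F [ 0.8 -0.4 -4.1] M [-0.04  0.09  0.02] w 0.462 q [-0.25  0.51 -0.37  0.68  0.01  1.58]
plate top world z 0.0113947727317083 slopes tool x,y [0.0082 0.0028]
hole area 1139.5 world [0.5646 0.0285 0.0114] tool [ 0.091  -0.0032  0.0269]
edge +y slope deg -0.64 y at .09 0.0267
edge -y slope deg -1.27 y at .09 -0.033
front x 0.1215
```

View pics/w4.png

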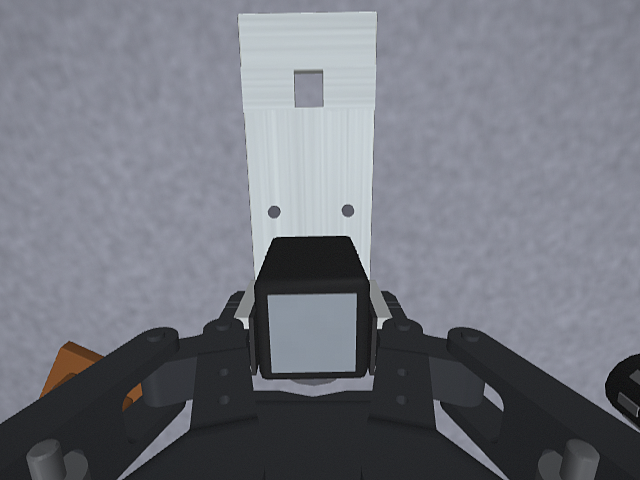

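```bash
python3 -m creep '[[0,0,0,0,1.5,1.5,1],[0,0,0,12,-0.2,0,1],[0,0,0,12,-0.2,0,1],[0,0,0,12,-0.2,0,1],[0,0,0,0,0,0,1]]'
cat >> h.py <<'E'
def dock(hole_tool=(.0914,-.003,.0266),plyaw=.95):
    t,R=pose(); w=t+R@np.array(hole_tool); a=np.radians(76.2); X=np.array([np.cos(a),np.sin(a)]); Y=np.array([-X[1],X[0]])
    r=w[:2]-[.5944,.1445]; e=np.degrees(np.arctan2(R[1,0],R[0,0]))+plyaw
    print("hole in dock mm",(1000*np.array([r@X,r@Y])).round(1),"bottom z",(1000*(w[2]-.008)).round(1),"plate yaw err",round(e-76.2,2))
E
python3 -c "
from h import *
dock()"
```

```text
t: 6.55
tool_pos: [0.5576, -0.0247, 0.0363]
eef_rot: [-2.491, -1.913, -0.013]
ft_force: [0.1, -0.7, -4.8]
width: 0.463
t 6.55 tcp [ 0.5576 -0.0247  0.0363] yawy -14.98 z [ 0.0063  0.0058 -1.    ] F [ 0.1 -0.7 -4.8] M [-0.04  0.04  0.06] w 0.463 q [-0.18  0.53 -0.35  0.69  0.01  1.65]
hole in dock mm [-81.4  -3.6] bottom z 2.3 plate yaw err -0.22
```

```bash
python3 -m creep '[[0,0,-0.2,0,-3.6,0,1],[0,0,0,0,0,0,1]]'
python3 -c "
from h import *
dock()"
```

```text
t: 6.72
tool_pos: [0.5544, -0.0219, 0.0363]
eef_rot: [-2.485, -1.921, -0.014]
ft_force: [-0.6, 0.6, -3.9]
width: 0.456
t 6.72 tcp [ 0.5544 -0.0219  0.0363] yawy -14.6 z [ 0.0066  0.0057 -1.    ] F [-0.6  0.6 -3.9] M [-0.03  0.05  0.03] w 0.456 q [-0.18  0.53 -0.36  0.68  0.01  1.65]
hole in dock mm [-79.5   0.7] bottom z 2.4 plate yaw err 0.15
```

```bash
python3 -m creep '[[0,0,0,10,0,0,1],[0,0,0,10,-0.2,0,1],[0,0,0,10,-0.2,0,1],[0,0,0,0,0,0,1]]'
python3 -c "
from h import *
dock()"
```

```text
t: 7.05
tool_pos: [0.5621, 0.0099, 0.0369]
eef_rot: [-2.486, -1.92, -0.014]
ft_force: [-0.5, 0.2, -4.6]
width: 0.463
t 7.05 tcp [0.5621 0.0099 0.0369] yawy -14.64 z [ 0.007   0.0058 -1.    ] F [-0.5  0.2 -4.6] M [-0.04  0.06 -0.03] w 0.463 q [-0.12  0.54 -0.33  0.69  0.01  1.71]
hole in dock mm [-46.8   0.8] bottom z 3.0 plate yaw err 0.11
```

```bash
python3 -m creep '[[0,0,0,0,0.5,2,1],[0,0,0,8,0,0.2,1],[0,0,0,9,-0.1,0.2,1],[0,0,0,9,-0.1,0.2,1],[0,0,0,0,0,0,1]]'
python3 -c "
from h import *
dock()"
```

```text
t: 7.47
tool_pos: [0.5699, 0.0381, 0.0342]
eef_rot: [-2.486, -1.92, -0.014]
ft_force: [0.6, 0.2, -3.4]
width: 0.458
t 7.47 tcp [0.5699 0.0381 0.0342] yawy -14.63 z [ 0.0071  0.0058 -1.    ] F [ 0.6  0.2 -3.4] M [-0.02 -0.04 -0.01] w 0.458 q [-0.06  0.55 -0.31  0.7   0.01  1.76]
hole in dock mm [-17.6  -0. ] bottom z 0.2 plate yaw err 0.12
```

```bash
python3 -m creep '[[0,0,0,6,-0.1,0,1],[0,0,0,6,-0.1,0,1],[0,0,0,0,0,0,1]]'; python3 -m creep '[[0,0,0,3,-0.1,0,1],[0,0,0,2,0,0,1],[0,0,0,0,0,0,1]]'
python3 -c "
from h import *
dock()"
```

```text
t: 7.72
tool_pos: [0.573, 0.0514, 0.0342]
eef_rot: [-2.485, -1.921, -0.014]
ft_force: [0.5, -0.5, -3.9]
width: 0.461
t: 7.97
tool_pos: [0.5738, 0.0556, 0.0342]
eef_rot: [2.485, 1.92, 0.01]
ft_force: [-0.3, -0.1, -3.9]
width: 0.46
t 7.97 tcp [0.5738 0.0556 0.0342] yawy -14.63 z [ 0.0059  0.0028 -1.    ] F [-0.3 -0.1 -3.9] M [-0.11 -0.01  0.  ] w 0.46 q [-0.03  0.56 -0.3   0.71  0.    1.79]
hole in dock mm [0.3 0.3] bottom z 0.0 plate yaw err 0.12
```

```bash
python3 -m creep '[[0,0,0,2,0,0,1],[0,0,0,0,0,0,1]]';python3 -m creep '[[0,0,0,2,0,0.3,1],[0,0,0,2,0,0,1]]'
python3 - <<'E'
from h import *
import pickle
dock()
c=shot("wrist"); pickle.dump(c,open("w5.pkl","wb")); save(c,"pics/w5.png")
E
```

```text
t: 8.13
tool_pos: [0.5737, 0.0554, 0.0344]
eef_rot: [2.485, 1.916, 0.005]
ft_force: [0.1, 0.5, -4.8]
width: 0.463
t: 8.3
tool_pos: [0.574, 0.056, 0.0343]
eef_rot: [2.484, 1.911, -0.003]
ft_force: [-4.3, -11.6, 1.6]
width: 0.462
t 8.3 tcp [0.574  0.056  0.0343] yawy -14.85 z [ 0.0032 -0.0076 -1.    ] F [ -4.3 -11.6   1.6] M [-2.21  0.81  0.2 ] w 0.462 q [-0.03  0.56 -0.29  0.71 -0.01  1.8 ]
hole in dock mm [ 0.5 -0.1] bottom z -0.9 plate yaw err -0.1
```

View pics/w5.png

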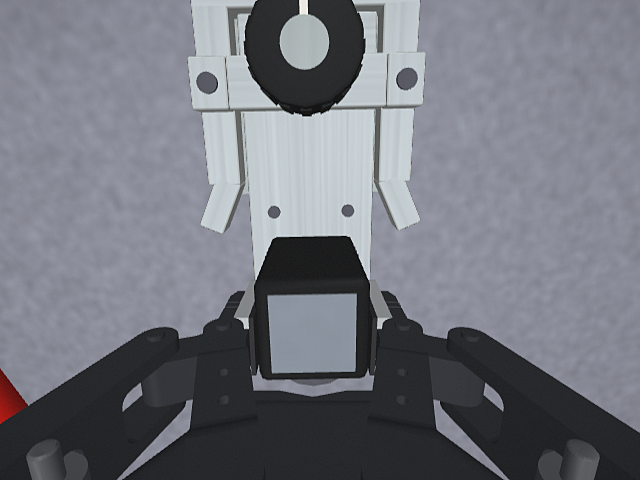

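The plate is in the channel against the stop with about 12 N of contact, and the knob at (304,42) is centred over it. I'll release and retreat upward.

```bash
python3 -m creep '[[0,0,0,0,0,0,-1],[0,0,0,0,0,0,-1],[0,0,0,0,0,0,-1],[0,0,0,0,0,0,-1],[0,0,0,0,0,0,-1]]';python3 -m creep '[[0,0,0,0,0,-1,-1],[0,0,0,0,0,-15,-1],[0,0,0,0,0,-25,-1],[0,0,0,0,0,-35,-1],[0,0,0,0,0,-35,-1]]'; python3 -m creep '[[0,0,0,-20,0,-35,-1],[0,0,0,-20,0,-20,-1],[0,0,0,0,0,0,-1]]'
python3 - <<'E'
from h import *
import pickle
pose()
c=shot("wrist"); pickle.dump(c,open("w6.pkl","wb")); save(c,"pics/w6.png")
c=shot("top"); pickle.dump(c,open("t6.pkl","wb"))
E
```

```text
t: 8.77
tool_pos: [0.576, 0.0567, 0.0358]
eef_rot: [2.483, 1.91, 0.003]
ft_force: [-0.5, -0.8, 0.1]
width: 1.003
t: 9.18
tool_pos: [0.57, 0.0582, 0.1432]
eef_rot: [-2.489, -1.916, 0.012]
ft_force: [1.0, -0.1, 0.1]
width: 0.998
t: 9.43
tool_pos: [0.5626, 0.0198, 0.208]
eef_rot: [2.482, 1.916, -0.0]
ft_force: [1.1, -0.3, 0.8]
width: 0.999
t 9.43 tcp [0.5626 0.0198 0.208 ] yawy -14.66 z [ 0.0032 -0.0045 -1.    ] F [ 1.1 -0.3  0.8] M [ 0.   -0.06 -0.03] w 0.999 q [-0.09  0.37 -0.1   1.1  -0.    1.73]
```

View pics/w6.png

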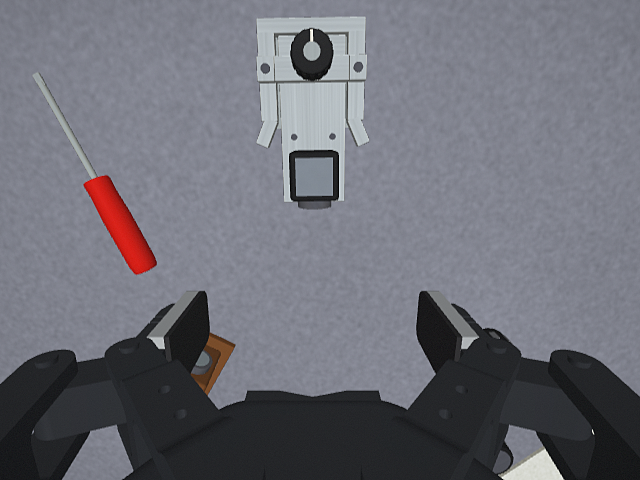

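Run:
```python
from h import *
import pickle
c=pickle.load(open("w6.pkl","rb")); P=cloud(c); z=P[...,2]; v,u=np.indices(z.shape)
k=(z>.075)&(z<.095)&(v<100)&(u>250)&(u<370); kn=cv2.minEnclosingCircle(P[k][:,:2].astype(np.float32))
h=(z>.062)&(z<.074)&(v>140)&(v<215)&(u>270)&(u<360); hr=cv2.minAreaRect(P[h][:,:2].astype(np.float32))
print(kn,hr,np.median(P[h],0)); d=np.array(kn[0])-hr[0]; print("dist",np.hypot(*d),np.degrees(np.arctan2(d[1],d[0])))
p=(z<.011)&(z>.005)&(v>100)&(v<148)&(u>285)&(u<340); print("plate z",np.median(z[p]),p.sum())
Q=P[p]; print(np.linalg.lstsq(np.c_[Q[:,:2],np.ones(len(Q))],Q[:,2],rcond=None)[0])
go([*kn[0],.16],0)
```

```text
((0.5943217873573303, 0.14432692527770996), 0.015561454929411411) ((0.5736778378486633, 0.05866448953747749), (0.040156155824661255, 0.03963838890194893), 76.44320678710938) [0.57390919 0.05947578 0.06781759]
dist 0.08811484295092314 76.45054466476839
plate z 0.007513457558798509 2530
[-0.00239602 -0.00431268  0.00939227]
t 9.53 tcp [0.5618 0.0217 0.2046] yawy -14.65 z [-2.e-04 -3.e-03 -1.e+00] F [ 0.2  0.3 -1.2] M [0.05 0.   0.01] w 1.0 q [-0.09  0.38 -0.1   1.09 -0.    1.74]
turn deg [ 1.000e-02  1.700e-01 -1.465e+01] shift mm [127.    0.4  44.3]
```

The plate is home: head to knob 88.1 mm, yaw 76.45°, plate top about 7.5 mm. Next I'll go over the knob and turn the wrist back to make room for the clockwise turn.

```bash
python3 -m creep '[[0,0,0,33,0,0,-1],[0,0,0,33,0,0,-1],[0,0,0,33,0,0,-1],[0,0,0,33,0,0,-1],[0,0,-6.7,0,0,0,-1]]';python3 -m creep '[[0,0,-6.7,0,0,0,-1],[0,0,-6.7,0,0,0,-1],[0,0,-6.7,0,0,0,-1],[0,0,-6.7,0,0,0,-1],[0,0,-6.7,0,0,0,-1]]'; python3 -m creep '[[0,0,-6.7,0,0,0,-1],[0,0,-6.7,0,0,0,-1],[0,0,-6.7,0,0,0,-1],[0,0,-6.7,0,0,0,-1],[0,0,-6.7,0,0,0,-1]]'; python3 -m creep '[[0,0,-6.7,0,0,0,-1],[0,0,-6.7,0,0,0,-1],[0,0,0,0,0,0,-1]]'
python3 - <<'E'
from h import *
go([.5943,.1444,.11],72)
E
```

```text
t: 9.95
tool_pos: [0.5935, 0.1554, 0.1964]
eef_rot: [-2.376, -2.049, 0.013]
ft_force: [-1.5, -1.2, -0.3]
width: 0.996
t: 10.37
tool_pos: [0.5883, 0.1633, 0.1847]
eef_rot: [-1.627, -2.664, 0.024]
ft_force: [-0.2, 0.7, -0.9]
width: 1.002
t: 10.78
tool_pos: [0.5826, 0.1675, 0.1735]
eef_rot: [-0.735, -3.014, 0.021]
ft_force: [0.4, -0.7, -1.2]
width: 0.995
t: 11.03
tool_pos: [0.5791, 0.1699, 0.1671]
eef_rot: [-0.346, -3.072, 0.015]
ft_force: [-0.3, 0.9, -0.4]
width: 0.998
t 11.03 tcp [0.5791 0.1699 0.1671] yawy 77.17 z [-0.0506 -0.0042 -0.9987] F [-0.3  0.9 -0.4] M [ 0.06 -0.02 -0.06] w 0.998 q [0.16 0.52 0.03 1.13 0.   0.39]
turn deg [-1.   -2.73  5.15] shift mm [-23.2 -20.6  56.3]
```

```bash
python3 -m creep '[[-1,-2.7,2.5,-12,-10,10,-1],[0,0,2.5,-11,-10,10,-1],[0,0,0,0,0,10,-1],[0,0,0,0,0,0,-1]]'
python3 - <<'E'
from h import *
go([.5943,.1444,.11],72)
E
```

```text
t: 11.37
tool_pos: [0.5937, 0.1455, 0.1298]
eef_rot: [-0.513, -3.091, 0.0]
ft_force: [-0.7, 0.2, -0.4]
width: 0.998
t 11.37 tcp [0.5937 0.1455 0.1298] yawy 71.16 z [-0.0085  0.0013 -1.    ] F [-0.7  0.2 -0.4] M [-0.01  0.05  0.01] w 0.998 q [ 0.12  0.53 -0.06  0.99  0.    0.45]
turn deg [-0.09 -0.48 -0.85] shift mm [-1.1 -0.9 19.8]
```

```bash
python3 -m creep '[[0,-0.5,0,-1,-1,20,-1],[0,0,0,0,0,20,-1],[0,0,0,0,0,15,-1],[0,0,0,0,0,0,-1]]'
python3 - <<'E'
from h import *
go([.5943,.1444,.052],72)
E
```

```text
t: 11.7
tool_pos: [0.5945, 0.1436, 0.0711]
eef_rot: [-0.535, -3.091, 0.004]
ft_force: [-1.3, 0.6, 0.0]
width: 0.997
t 11.7 tcp [0.5945 0.1436 0.0711] yawy 70.38 z [-0.0051 -0.0017 -1.    ] F [-1.3  0.6  0. ] M [-0.01 -0.02 -0.02] w 0.997 q [ 0.12  0.58 -0.14  0.86 -0.    0.46]
turn deg [-0.19 -0.25 -1.62] shift mm [ 0.4  0.8 19.1]
```

```bash
python3 -m creep '[[0,0,0,0,0.5,10,-1],[0,0,0,0,0.3,8,-1],[0,0,0,0,0,0,-1],[0,0,0,0,0,0,1],[0,0,0,0,0,0,1]]'; python3 -m creep '[[0,0,0,0,0,0,1],[0,0,0,0,0,0,1],[0,0,0,0,0,0,1],[0,0,0,0,0,0,1],[0,0,0,0,0,0,1]]'; python3 -m creep '[[0,0,0,0,0,0,1],[0,0,0,0,0,0,1],[0,0,0,0,0,0,1]]'
python3 - <<'E'
from h import *
go([.5943,.1444,.044],72)
E
```

```text
t: 12.12
tool_pos: [0.5957, 0.1446, 0.0523]
eef_rot: [-0.542, -3.088, 0.004]
ft_force: [-0.7, -0.9, -0.8]
width: 0.748
t: 12.53
tool_pos: [0.5964, 0.1441, 0.0545]
eef_rot: [-0.543, -3.09, 0.005]
ft_force: [0.5, -0.2, -3.5]
width: 0.326
t: 12.78
tool_pos: [0.5965, 0.1441, 0.0544]
eef_rot: [-0.543, -3.09, 0.005]
ft_force: [0.1, -1.0, -0.4]
width: 0.33
t 12.78 tcp [0.5965 0.1441 0.0544] yawy 70.05 z [-0.0044 -0.0022 -1.    ] F [ 0.1 -1.  -0.4] M [-0.03  0.06 -0.08] w 0.33 q [ 0.12  0.6  -0.15  0.82 -0.    0.47]
turn deg [-0.2  -0.2  -1.95] shift mm [ 2.1 -0.5 10.4]
```

```bash
python3 -m creep '[[0,0,0,0,0,0,-0.2],[0,0,0,0,0,0,-0.2],[0,-0.2,0,2.3,0,1,-0.2],[0,0,0,0,0,0,-0.2],[0,0,0,0,0,0,1]]'; python3 -m creep '[[0,0,0,0,0,0,1],[0,0,0,0,0,0,1],[0,0,0,0,0,0,1],[0,0,0,0,0,0,1],[0,0,0,0,0,0,1]]'
python3 - <<'E'
from h import *
go([.5943,.1444,.044],72)
E
```

```text
t: 13.2
tool_pos: [0.5948, 0.1455, 0.0537]
eef_rot: [0.544, 3.093, -0.004]
ft_force: [-0.4, -0.0, -0.0]
width: 0.471
t: 13.62
tool_pos: [0.5945, 0.1449, 0.0542]
eef_rot: [0.544, 3.093, -0.006]
ft_force: [-1.0, -0.7, 1.0]
width: 0.335
t 13.62 tcp [0.5945 0.1449 0.0542] yawy 70.05 z [ 5.0e-04 -3.8e-03 -1.0e+00] F [-1.  -0.7  1. ] M [-0.16  0.11 -0.03] w 0.335 q [ 0.12  0.6  -0.16  0.81 -0.    0.47]
turn deg [-0.2   0.1  -1.95] shift mm [ 0.  -0.5 10.2]
```

Well centred. Now I'll push down.

```bash
python3 -m creep '[[0,0,0,0,0,4,1],[0,0,0,0,0,4,1],[0,0,0,0,0,1,1],[0,0,0,0,0,0,1]]'
python3 - <<'E'
from h import *
go([.5943,.1444,.047],72)
E
```

```text
t: 13.95
tool_pos: [0.5948, 0.1449, 0.0458]
eef_rot: [0.544, 3.092, -0.005]
ft_force: [-3.4, -1.2, 10.3]
width: 0.335
t 13.95 tcp [0.5948 0.1449 0.0458] yawy 70.05 z [ 0.0017 -0.0038 -1.    ] F [-3.4 -1.2 10.3] M [-0.31  0.86  0.03] w 0.335 q [ 0.12  0.61 -0.17  0.79 -0.    0.47]
turn deg [-0.17  0.16 -1.95] shift mm [ 0.3 -0.6 -1.2]
```

```bash
python3 -m creep '[[0,0,6,0,0,0,1],[0,0,6,0,0,0,1],[0,0,6,0,0,0,1],[0,0,0,0,0,0,1]]'
python3 - <<'E'
from h import *
go([.5945,.1448,.0458],52)
E
```

```text
t: 14.28
tool_pos: [0.5949, 0.1449, 0.0462]
eef_rot: [1.042, 2.96, -0.004]
ft_force: [-3.0, -1.1, 6.7]
width: 0.333
t 14.28 tcp [0.5949 0.1449 0.0462] yawy 51.21 z [ 0.0023 -0.0036 -1.    ] F [-3.  -1.1  6.7] M [-0.27  0.58 -0.04] w 0.333 q [ 0.12  0.61 -0.17  0.79 -0.    0.8 ]
turn deg [-0.08  0.23 -0.79] shift mm [ 0.2 -0.4  0.4]
```

```bash
python3 -m creep '[[0,0,6,0,0,0.3,1],[0,0,6,0,0,0.2,1],[0,0,6,0,0,0.2,1],[0,0,6,0,0,0.2,1],[0,0,6,0,0,0.2,1]]'
python3 - <<'E'
from h import *
go([.5945,.1448,.0458],20)
E
```

```text
t: 14.7
tool_pos: [0.5951, 0.145, 0.0456]
eef_rot: [1.797, 2.571, -0.002]
ft_force: [-3.0, -1.4, 6.9]
width: 0.337
t 14.7 tcp [0.5951 0.145  0.0456] yawy 20.07 z [ 0.0035 -0.0037 -1.    ] F [-3.  -1.4  6.9] M [-0.33  0.52  0.03] w 0.337 q [ 0.12  0.61 -0.17  0.79 -0.    1.34]
turn deg [0.11 0.27 0.07] shift mm [ 0.1 -0.7 -0.2]
```

```bash
python3 -m creep '[[0,0.2,6,0,-0.3,0.3,1],[0,0,6,0,0,0.3,1],[0,0,6,0,0,0.2,1],[0,0,6,0,0,0.2,1],[0,0,6,0,0,0.2,1]]';  python3 -m creep '[[0,0,6,0,0,0.3,1],[0,0,6,0,0,0.2,1],[0,0,6,0,0,0.2,1],[0,0,6,0,0,0.2,1],[0,0,6,0,0,0.2,1]]'
python3 - <<'E'
from h import *
go([.5945,.1448,.0445],-62)
E
```

```text
t: 15.12
tool_pos: [0.5956, 0.1448, 0.045]
eef_rot: [2.43, 1.986, 0.005]
ft_force: [-2.6, -1.2, 7.2]
width: 0.331
t: 15.53
tool_pos: [0.5959, 0.1444, 0.0442]
eef_rot: [2.878, 1.251, 0.007]
ft_force: [-2.5, -1.1, 6.5]
width: 0.332
t 15.53 tcp [0.5959 0.1444 0.0442] yawy -43.01 z [ 0.0056 -0.0018 -1.    ] F [-2.5 -1.1  6.5] M [-0.49  0.51  0.03] w 0.332 q [ 0.12  0.61 -0.17  0.78 -0.    2.44]
turn deg [ 0.28 -0.2  18.99] shift mm [-0.7 -1.3 -0.3]
```

```bash
python3 -m creep '[[0,0,6,0,0,0.2,1],[0,0,6,0,0,0.2,1],[0,0,5,0,0,0.2,1]]'
python3 - <<'E'
from h import *
pose()
E
python3 -m creep '[[0,0,3,0,0,0,1],[0,0,3,0,0,0,1],[0,0,0,0,0,0,1]]'
python3 - <<'E'
from h import *
pose()
E
```

```text
t: 15.78
tool_pos: [0.596, 0.1441, 0.0438]
eef_rot: [3.037, 0.787, 0.008]
ft_force: [-2.5, -1.9, 6.3]
width: 0.332
t 15.78 tcp [0.596  0.1441 0.0438] yawy -60.96 z [ 0.0061 -0.0026 -1.    ] F [-2.5 -1.9  6.3] M [-0.38  0.6   0.02] w 0.332 q [ 0.12  0.61 -0.18  0.78 -0.    2.75]
t: 16.03
tool_pos: [0.5966, 0.1443, 0.0441]
eef_rot: [3.077, 0.613, 0.011]
ft_force: [-0.8, -0.2, 6.7]
width: 0.334
t 16.03 tcp [0.5966 0.1443 0.0441] yawy -67.47 z [ 0.0078 -0.0027 -1.    ] F [-0.8 -0.2  6.7] M [-0.05  0.26  0.71] w 0.334 q [ 0.12  0.61 -0.18  0.78 -0.    2.87]
```

The moment jumped to 0.71 N m at 137° of turn, so that's the end stop. Releasing and backing off for a check.

```bash
python3 -m creep '[[0,0,0,0,0,0,-1],[0,0,0,0,0,0,-1],[0,0,0,0,0,0,-1],[0,0,0,0,0,0,-1],[0,0,0,0,0,0,-1]]';python3 -m creep '[[0,0,0,0,0,0,-1],[0,0,0,0,0,-15,-1],[0,0,0,0,0,-25,-1],[0,0,0,0,0,-35,-1],[0,0,0,0,0,-35,-1]]'; python3 -m creep '[[0,0,0,-25,0,-20,-1],[0,0,0,-25,0,-10,-1],[0,0,0,-20,0,0,-1],[0,0,0,0,0,0,-1],[0,0,0,0,0,0,-1]]'
python3 - <<'E'
from h import *
pose(); c=shot("wrist"); save(c,"pics/w7.png"); P=cloud(c); z=P[...,2]; 
near=lambda p,r:np.hypot(P[...,0]-p[0],P[...,1]-p[1])<r
v,u=np.indices(z.shape)
k=(z>.066)&(z<.09)&near((.5944,.1444),.02); print("knob",k.sum(),np.median(P[k],0),cv2.minEnclosingCircle(P[k][:,:2].astype(np.float32)))
h=(z>.062)&(z<.074)&near((.5737,.0587),.032); r=cv2.minAreaRect(P[h][:,:2].astype(np.float32)); print("head",h.sum(),r)
p=(z>.004)&(z<.012)&near((.586,.107),.02); print("plate",p.sum(),np.median(z[p]))
E
```

```text
t: 16.45
tool_pos: [0.5969, 0.145, 0.0427]
eef_rot: [3.078, 0.614, 0.012]
ft_force: [-0.1, -0.1, -0.1]
width: 0.994
t: 16.87
tool_pos: [0.5899, 0.1443, 0.147]
eef_rot: [3.079, 0.614, -0.014]
ft_force: [0.8, 0.7, 0.2]
width: 0.996
t: 17.28
tool_pos: [0.5281, 0.1174, 0.1872]
eef_rot: [3.078, 0.615, 0.008]
ft_force: [-0.2, 0.8, 0.3]
width: 1.002
t 17.28 tcp [0.5281 0.1174 0.1872] yawy -67.41 z [ 0.0054 -0.0019 -1.    ] F [-0.2  0.8  0.3] M [ 0.04 -0.01  0.  ] w 1.002 q [ 0.08  0.35 -0.2   1.02 -0.    2.83]
knob 1439 [0.5942999  0.1445834  0.07231054] ((0.5941903591156006, 0.14449478685855865), 0.015357503667473793)
head 2681 ((0.5737437605857849, 0.0590156689286232), (0.04060516878962517, 0.03997828811407089), 76.1595458984375)
plate 1561 0.007534294410855951
```

View pics/w7.png

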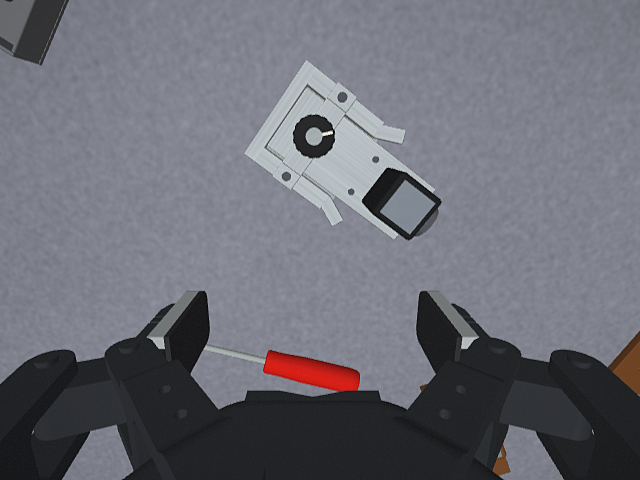

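The pointer mark at (330,133) has turned about 131° (2.29 rad) from its start. The knob is down and the robot is clear, so I'll hand it in.

```bash
python3 -c "
from plant import close_job
print(close_job())"
```

```text
the job is handed in; nothing more can be done
None
```

The sensor's foot plate is fully home in the dock and fastened with the knob; I handed the job in about 17 s into the 64 s limit. It reported no verdict.

I slid the plate, hole end first, under the bridge until it met the stop bar with about 12 N. I then pushed the knob down about 8 mm and turned it clockwise until the moment jumped to 0.7 N m at its end stop.

Final checks from the wrist camera:
- **Plate position:** head centre to knob axis is 87.9 mm (88 is nominal), and the plate is within about 0.3° of square.
- **Plate height:** the upper face measures 7.5 mm (8 is nominal), within the camera's 2 mm, so it lies flat.
- **Knob:** its top is at 72.3 mm, the screwed-home height, and its pointer mark has turned about 2.29 rad.
- **Clearance:** the gripper is open and well above everything, with no contact force. The arm touched only the sensor and the knob. I didn't re-measure the caps, screwdriver and tray.

None of these checks failed or disagreed. The wrist drifted during the free turn over the knob, so I re-centred the grip once before pushing down.

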